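# Sort two lookalike hubs by heft and press them home in the sorting rack

## Robot

A 6-joint arm with a two-finger parallel gripper is mounted at the origin on a cart in front of the work surface, level with it; the furniture and walls round the work are solid. World frame = base frame: x ahead of the robot, y to its left, z up, the work surface at z = 0. Lengths are in m, angles in rad, forces in N, time in s.
With the tool pointing down it reaches from about 0.25 to 0.775 m from the base axis. Payload 8.9 kg.
Tool frame: the origin (TCP) lies on the centre line of the jaws, within the pads' length; the fingertips stand 8 mm ahead of it and the grasp point (between the pads) lies 11 mm behind it; z points along the fingers, y is the line along which they close (so a half turn about z gives the same grasp; the last joint's range is limited). The gripper opens to 85 mm and grips with 20 to 120 N. Pads are 22 mm wide; open, the fingers measure 114 mm over their backs; the gripper's body (76 mm by 85 mm) begins 54 mm behind the grasp point. The pads swing forward as they close: fully open they stand 13 mm farther back than shut.
Start: joints at [1.019, 0.291, -0.153, 1.127, 0, 1.431], TCP at [0.211, 0.481, 0.239] pointing down, gripper open.
Joint ranges: [-2.52, 2.52], [-0.91, 1.74], [-1.3, 1.37], [-1.96, 2.02], [-1.52, 1.47], [-3.14, 3.14]. Speed limits (rad/s): [2.22, 2.22, 2.79, 3.14, 3.14, 3.14].

## Interface

Orientations are given as a rotation vector (axis times angle).
In Python, from bench import * gives the robot as it stands.
- The arm moves only by the shell command python3 -m inch 'ROWS' [FORCE]. ROWS is JSON, a list of rows, each an object with "fingers": the finger opening in cm, from 0 to 8.54; "travel": the shift along the world's x, y, z in cm, a list of three; "rot": the turn, a rotation vector about the world's x, y, z in rad, a list of three. In form: [{"fingers": fingers, "travel": [x, y, z], "rot": [ax, ay, az]}, ...]. A call has 1 to 12 rows; each row shifts and turns the commanded pose from where the row before left it; what a row does not reach is not made up. A row lasts 1/8 s, in which the tool goes at most 62.5 mm and 10.7 degrees, less where a joint would pass 70% of its speed; a pose out of reach is approached as far as the arm can. A call is refused whole if a number of a shift passes 6.25 or a number of a turn 0.188, either way. A call with a gripper value outside its range is refused whole. The fingers move at their own pace and stop on an object; FORCE is the grip in N (left out, the last holds). Time passes only in rows, so rows that do not move let the fingers close. It gives the time, the measured TCP pose, the force, the opening and the grip force at its end, in the units of the state.
- observe(): the state, without advancing time (a new reading comes with each control period).
- capture(name): name is "scene" or "top" or "wrist"; returns a dict with "img" (420x560x3 uint8, blue, green, red), "camera_matrix" (3x3 intrinsics, pixels), "world_from_camera" (4x4, takes a point from camera to world coordinates). Camera axes: x right, y up, looking along -z (the intrinsics and any distortion apply to the point x, -y, -z); pixel columns grow to the right and rows downward; lengths in m; the calibration is good to about 2 mm. A picture is of the moment at which its call begins. There is no depth.
- hand_in(): hands the job in; it is judged then, once.
The state is a dict: "clock": time; "joints": joint angles; "dq": joint speeds; "tau": joint torques, N m; "tool_pos": TCP position; "tcp_rot": TCP orientation; "wrist_force": force on the tool from outside, world axes, zero at the start; "ft_torque": the same for the moment, N m; "opening": finger opening in m; "gripper_force": force on a finger pad.
Only numpy, scipy, OpenCV 4.12 (cv2) and the standard library are available. Lean on these libraries where they do the work, as an engineer would, in place of code of your own. Each camera call takes 0.05 s, during which the arm holds its last target. There are 200 camera calls.

## Task

The two capped steel hubs look alike, but each is either hollow, filled or solid: pick each one up, judge by its weight which it is, and press it gently but fully home into its pocket of the aluminium sorting rack: hollow in the left pocket (one pip), filled in the middle pocket (two pips), solid in the right pocket (three pips), as the robot sees them. The pocket floors are set at different depths and a stiff spring ball must be pushed past just above each, so push with no more than about 30 N until you feel the hub bottom, then let go. Leave the die, the cup of bullets and the lock ring where they are.

Things in the scene. Friction and masses are not known exactly. Their poses are not given: they have to be found in the camera images.
- hub_a_mid (a point): Centre (half-way up) of one of two capped steel hubs that look alike: upright, 40 mm in diameter, 70 mm tall, z axis up, with a groove 5 mm deep round it from 4.5 to 17.5 mm above its foot; foot edge bevelled 2.5 mm. Each time a hub is of one of three classes, never both of the same: hollow (about 150 g), filled (about 390 g) or solid (about 690 g), within 8 per cent. Starts standing on the bench.
- hub_b_mid (a point): Centre of the other hub: same look, size and possible weights as hub a.
- hub_a_foot (a point): Centre of hub a's underside, 35 mm below its centre.
- hub_b_foot (a point): Centre of hub b's underside, 35 mm below its centre.
- hub_a: Hub a as a whole; origin at the centre of its underside.
- hub_b: Hub b as a whole; origin at the centre of its underside.
- rack: Fixed aluminium sorting rack, a block 84 (x) x 250 (y) x 40 mm high; origin at the centre of its underside on the bench; x points away from the robot (turned up to 0.25 rad), y to the left. Three round pockets 42.5 mm in diameter, 80 mm apart along y, mouths bevelled by 3 mm, depths 19 to 29 mm. One pip on the near edge at the left pocket, two at the middle, three at the right.
- steel_die: Bystander: loose threaded steel die with a lock ring round it, 35 mm wide and 82 mm tall, standing between the hubs; origin at the centre of its underside.
- clear_cup: Bystander: loose clear cup of bullets, 54 mm wide, 30 mm tall; origin at the centre of its underside.
- lock_ring: Bystander: loose steel lock ring 31 mm wide, 9 mm thick, lying flat; origin at the centre of its underside.
- pocket_left (a point): Centre of the mouth of the left (+y) pocket, level with the rack's top, for the hollow hub; axes as the rack.
- floor_left: Adjustable floor of the left (+y) pocket: a plate set anew each time at an unmeasured depth, as for the middle pocket. This origin is on its fixed guide at the centre of the mouth and does not show the depth.
- pocket_middle (a point): Centre of the mouth of the middle pocket, level with the rack's top, for the filled hub; axes as the rack.
- floor_middle: Adjustable floor of the middle pocket: a plate set anew each time 19 to 29 mm below the mouth; this origin, at the centre of the mouth, does not show the depth. It is sprung (8 N per mm for 3 mm, then hard). A 12 mm spring ball in the far (+x) wall, 10 mm above the plate, stands 4 mm into the pocket; the hub's foot passes it with a push of some 10 N, and it then snaps into the hub's groove.
- pocket_right (a point): Centre of the mouth of the right (-y) pocket, level with the rack's top, for the solid hub; axes as the rack.
- floor_right: Adjustable floor of the right (-y) pocket: a plate set anew each time at an unmeasured depth, as for the middle pocket. This origin is on its fixed guide at the centre of the mouth and does not show the depth.

How it is judged:
By the outcome, as a careful person would: the job done as asked, in the order asked, and still so for the second after the job is handed in, with the robot touching nothing.
It also fails if it takes over 70 s, if anything falls off the work surface, if the arm or the gripper's body presses on something with over 40 N, if the wrist force passes 120 N, or if a joint passes its speed limit or range.

## Working session

There is one attempt and no reset: what is moved stays moved. The work goes in short steps, Python scripts to look and compute and a shell command to move; the robot and the scene stay as the last step left them, time stands still between calls to the robot, and variables do not carry over. Pictures are saved under pics/ and viewed, at most 10 in all, crops included, and the job is handed in when it is done.

```bash
mkdir -p pics; python3 - <<'E'
from bench import *
import cv2,json
s=observe();print({k:(v if not hasattr(v,'tolist') else v.tolist()) for k,v in s.items()})
for n in("scene","top"):
    c=capture(n);cv2.imwrite(f"pics/{n}0.png",c["img"]);print(n,c["camera_matrix"],c["world_from_camera"],c.keys())
E
```

```text
{'clock': 0.0, 'joints': [1.0186670353969338, 0.2913074698997061, -0.1541332448525023, 1.1267101441054306, -9.077085303263915e-06, 1.4315002895693454], 'dq': [0.001068422295558013, 0.0005682871530423809, 0.0004299671591095994, -0.0003758111011616806, -0.0003837980048669423, 0.0003594912861179404], 'tau': [-0.00020352331830508774, -53.7145721912384, 33.1369686126709, 0.015908557106740773, -0.0006079816193960141, 2.9430595560597794e-06], 'tool_pos': [0.210398082002717, 0.4805175480926213, 0.23871560035533065], 'tcp_rot': [-0.6437892621344253, -3.0744602127800436, 0.0020063510804985197], 'wrist_force': [-0.45475531205944014, -0.5912934150061561, 0.5159165817594783], 'ft_torque': [-0.004713373917388383, -0.018234619028741957, 0.0455713712153489], 'gripper_force': 0.0, 'opening': 0.0856045941139415}
scene [[439.82500434   0.         276.43113272]
 [  0.         439.82500434 203.78009311]
 [  0.           0.           1.        ]] [[-0.82351245  0.39728766 -0.4049565   0.00653687]
 [-0.56710766 -0.55802481  0.60580295  0.77275843]
 [ 0.01470226  0.7285402   0.68484525  0.98664989]
 [ 0.          0.          0.          1.        ]] dict_keys(['img', 'camera_matrix', 'world_from_camera'])
top [[380.18888043   0.         281.48370287]
 [  0.         380.18888043 202.36855114]
 [  0.           0.           1.        ]] [[-0.02274597  0.98334799 -0.18030347  0.35926956]
 [-0.99973656 -0.02292715  0.00107935 -0.03332449]
 [-0.00307247  0.18028053  0.98361044  0.96811864]
 [ 0.          0.          0.          1.        ]] dict_keys(['img', 'camera_matrix', 'world_from_camera'])
```

View pics/top0.png

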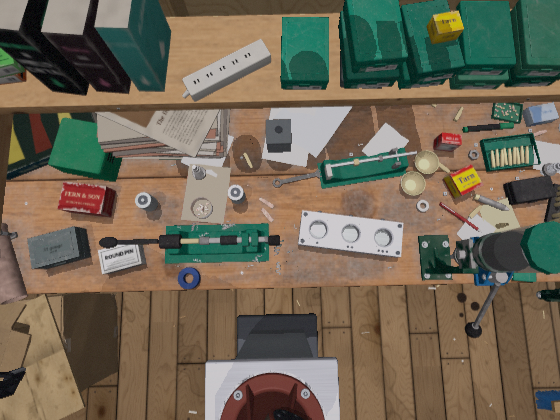

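View pics/scene0.png

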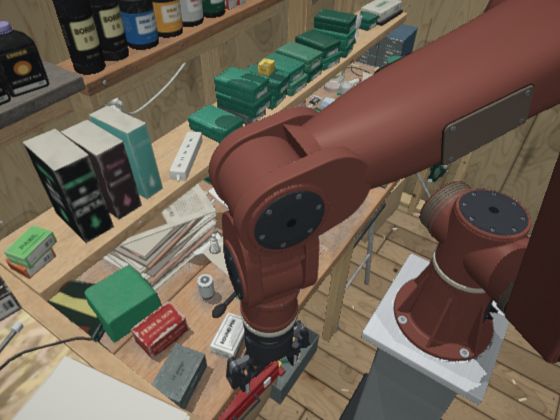

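The top view shows what look like hubs at about (145,200) and (236,192), the die at (198,172) between them, and the rack at about (350,235). In the scene view the arm hides most of the bench. I'll zoom in on the hubs and rack.

```bash
python3 - <<'E'
import cv2
i=cv2.imread("pics/top0.png")
cv2.imwrite("pics/c1.png",cv2.resize(i[150:300,120:420],(800,400),interpolation=cv2.INTER_CUBIC)) 
E
```

```text
(no output)
```

View pics/c1.png

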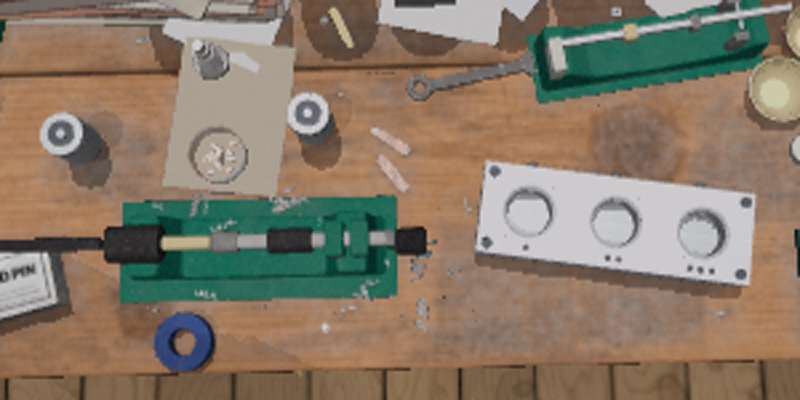

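The crop shows hub caps at full-image (144.4,199.9) and (236.6,192), the die at (199,170) and the cup at (202,208). The rack pockets are near (318,229), (350,233) and (383,237), with one, two and three pips from left to right.

```bash
cat > h.py <<'E'
import cv2,numpy as np
def ray(c,u,v,z):
    K=c["camera_matrix"];T=c["world_from_camera"]
    d=np.array([(u-K[0,2])/K[0,0],-(v-K[1,2])/K[1,1],-1.]);d=T[:3,:3]@d
    o=T[:3,3];return o+d*(z-o[2])/d[2]
def proj(c,p):
    K=c["camera_matrix"];T=c["world_from_camera"]
    q=T[:3,:3].T@(np.asarray(p)-T[:3,3]);return K[0,0]*q[0]/-q[2]+K[0,2],K[1,1]*-q[1]/-q[2]+K[1,2]
def bright(c,box,thr,up=4):
    x0,y0,x1,y1=box
    g=cv2.resize(c["img"][y0:y1,x0:x1],None,fx=up,fy=up,interpolation=cv2.INTER_CUBIC).min(2)
    m=(g>thr).astype(np.uint8)
    cs,h=cv2.findContours(m,cv2.RETR_CCOMP,cv2.CHAIN_APPROX_NONE)
    f=lambda p:((np.asarray(p,float)+.5)/up-.5+[x0,y0])
    return cs,h,f,g
E
python3 - <<'E'
from bench import *
from h import *
c=capture("top")
for n,box in(("L",(130,185,165,220)),("R",(220,178,255,213))):
  for t in(130,160,190):
    cs,h,f,g=bright(c,box,t);k=max(cs,key=cv2.contourArea)
    e=cv2.fitEllipse(cv2.convexHull(k));u=f(e[0]);print(n,t,u,np.array(e[1])/4,ray(c,*u,.07))
cs,h,f,g=bright(c,(290,200,412,265),150)
i=max(range(len(cs)),key=lambda i:cv2.contourArea(cs[i]))
P=np.array([ray(c,*f(p),.04)[:2] for p in cs[i][:,0]],np.float32)
r=cv2.minAreaRect(P);print("rack",r)
for j,k in enumerate(cs):
  if h[0][j][3]==i and cv2.contourArea(k)>1000:
    Q=np.array([ray(c,*f(p),.04)[:2] for p in k[:,0]],np.float32);e=cv2.fitEllipse(Q);print("hole",f(k[:,0].mean(0)),e)
for n,u,v,z in(("die",199,169,.075),("cup",201.8,208,.03)): print(n,ray(c,u,v,z))
E
```

```text
L 130 [142.3933363  199.60983849] [15.67025185 16.84807777] [0.53845819 0.30032258 0.07      ]
L 160 [142.42404175 199.67201614] [15.09699154 16.17493248] [0.53830388 0.30024199 0.07      ]
L 190 [142.46507359 199.7301445 ] [14.33111858 15.25159359] [0.53815893 0.30013696 0.07      ]
R 130 [220.96499062 195.01551437] [34.30309677 44.14588547] [0.54532519 0.11117613 0.07      ]
R 160 [234.8987999  191.89298534] [15.34246159 16.01893044] [0.5522347  0.07756715 0.07      ]
R 190 [234.92532825 191.9394722 ] [14.65702438 15.3169136 ] [0.55211847 0.07750316 0.07      ]
rack ((0.44960492849349976, -0.2017214000225067), (0.2511691153049469, 0.08483227342367172), 81.47476959228516)
hole [384.57271863 235.3845057 ] ((0.4376082420349121, -0.2796550691127777), (0.041083768010139465, 0.04334041103720665), 55.021175384521484)
hole [351.9855948  231.18912639] ((0.44922980666160583, -0.20095205307006836), (0.0416933037340641, 0.04270840436220169), 47.603336334228516)
hole [319.36111111 226.1765873 ] ((0.46094846725463867, -0.1221553310751915), (0.0419170968234539, 0.04266899451613426), 91.98966979980469)
die [0.61003657 0.16412125 0.075     ]
cup [0.5215546  0.16540419 0.03      ]
```

```bash
python3 -m inch '[{"fingers":8.54,"travel":[4.1,-2.25,0],"rot":[0,0,-0.163]},{"fingers":8.54,"travel":[4.1,-2.25,0],"rot":[0,0,-0.163]},{"fingers":8.54,"travel":[4.1,-2.25,0],"rot":[0,0,-0.163]},{"fingers":8.54,"travel":[4.1,-2.25,0],"rot":[0,0,-0.163]},{"fingers":8.54,"travel":[4.1,-2.25,0],"rot":[0,0,-0.163]},{"fingers":8.54,"travel":[4.1,-2.25,0],"rot":[0,0,-0.163]},{"fingers":8.54,"travel":[4.1,-2.25,0],"rot":[0,0,-0.163]},{"fingers":8.54,"travel":[4.1,-2.3,0],"rot":[0,0,-0.163]},{"fingers":8.54,"travel":[0,0,-3],"rot":[0,0,0]},{"fingers":8.54,"travel":[0,0,-2],"rot":[0,0,0]},{"fingers":8.54,"travel":[0,0,0],"rot":[0,0,0]}]' 100
python3 - <<'E'
from bench import *
from h import *
from scipy.spatial.transform import Rotation as R
s=observe();print(R.from_rotvec(s["tcp_rot"]).as_matrix().round(3))
c=capture("wrist");cv2.imwrite("pics/w1.png",c["img"]);print(proj(c,[.538,.300,.07]))
E
```

```text
clock: 1.52
tool_pos: [0.5375, 0.2998, 0.1876]
tcp_rot: [-2.377, -2.052, 0.005]
wrist_force: [-0.3, -0.1, 0.5]
opening: 0.0855
gripper_force: 0.0
[[ 0.146  0.989 -0.003]
 [ 0.989 -0.146 -0.001]
 [-0.002 -0.003 -1.   ]]
(np.float64(281.11073676913554), np.float64(204.48595343816837))
```

View pics/w1.png

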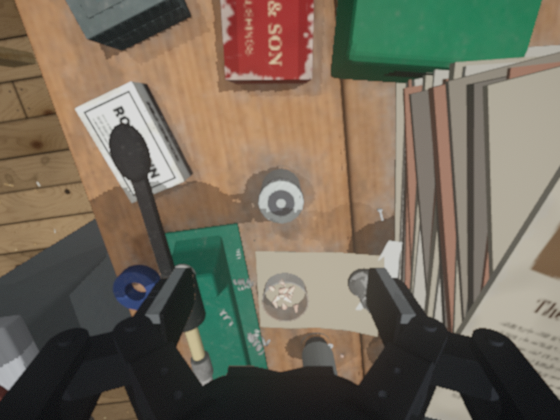

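The wrist view shows hub a's cap at (281,202). My estimate projects to (281,204.5), so they agree to about 1 mm. I'll descend and grip.

```bash
python3 -m inch '[{"fingers":8.54,"travel":[0,0,-4.8],"rot":[0,0,0]},{"fingers":8.54,"travel":[0,0,-4.8],"rot":[0,0,0]},{"fingers":8.54,"travel":[0,0,-3.2],"rot":[0,0,0]},{"fingers":8.54,"travel":[0,0,-1.6],"rot":[0,0,0]},{"fingers":5,"travel":[0,0,0],"rot":[0,0,0]},{"fingers":3,"travel":[0,0,0],"rot":[0,0,0]},{"fingers":3,"travel":[0,0,0],"rot":[0,0,0]},{"fingers":3,"travel":[0,0,0],"rot":[0,0,0]},{"fingers":3,"travel":[0,0,0],"rot":[0,0,0]},{"fingers":3,"travel":[0,0,0],"rot":[0,0,0]}]' 100
```

```text
clock: 2.82
tool_pos: [0.5395, 0.3009, 0.0473]
tcp_rot: [2.377, 2.053, 0.004]
wrist_force: [-2.4, 0.5, 7.7]
opening: 0.0375
gripper_force: 99.8
```

```bash
python3 -m inch '[{"fingers":3,"travel":[0,0,2],"rot":[0,0,0]},{"fingers":3,"travel":[0,0,4],"rot":[0,0,0]},{"fingers":3,"travel":[0,0,4],"rot":[0,0,0]},{"fingers":3,"travel":[0,0,0],"rot":[0,0,0]},{"fingers":3,"travel":[0,0,0],"rot":[0,0,0]},{"fingers":3,"travel":[0,0,0],"rot":[0,0,0]}]'
python3 - <<'E'
from bench import *
from h import *
f=[]
for i in range(6):
    c=capture("wrist");s=observe();f.append(s["wrist_force"])
print(np.mean(f,0),np.std(f,0),s["tool_pos"],s["opening"],s["tcp_rot"]);cv2.imwrite("pics/w2.png",c["img"])
E
```

```text
clock: 3.58
tool_pos: [0.5376, 0.3, 0.1437]
tcp_rot: [-2.377, -2.053, 0.004]
wrist_force: [0.1, 0.5, -3.9]
opening: 0.0375
gripper_force: 102.5
[-0.19279531  0.08221756 -4.17894044] [0.31398307 0.43949561 0.8683299 ] [0.53842454 0.30032788 0.14485368] 0.03758464492505341 [-2.37733900e+00 -2.05336615e+00  1.08050056e-03]
```

View pics/w2.png

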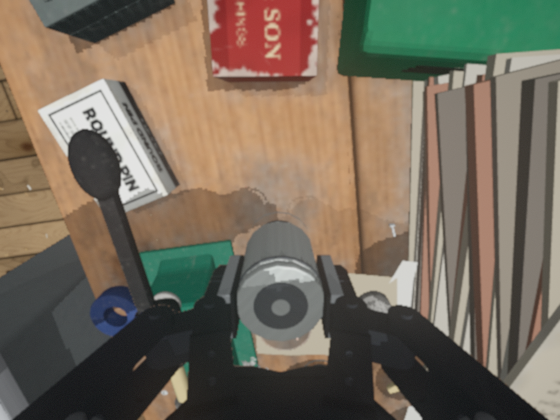

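Hub a's weight reads 4.2 to 4.6 N, so it is the filled one and goes in the middle pocket. The wrist picture shows it upright in the jaws, with the cap at (281,306). I'll carry it over the middle pocket at z 0.20 and check there.

```bash
python3 -m inch '[{"fingers":3,"travel":[0,0,2.5],"rot":[0,0,0]},{"fingers":3,"travel":[-0.9,-5,1],"rot":[0,0,0]},{"fingers":3,"travel":[-0.9,-5,1],"rot":[0,0,0]},{"fingers":3,"travel":[-0.9,-5,1],"rot":[0,0,0]},{"fingers":3,"travel":[-0.9,-5,0],"rot":[0,0,0]},{"fingers":3,"travel":[-0.9,-5,0],"rot":[0,0,0]},{"fingers":3,"travel":[-0.9,-5,0],"rot":[0,0,0]},{"fingers":3,"travel":[-0.9,-5,0],"rot":[0,0,0]},{"fingers":3,"travel":[-0.9,-5,0],"rot":[0,0,0]},{"fingers":3,"travel":[-0.9,-5,0],"rot":[0,0,0]},{"fingers":3,"travel":[-0.7,-5.1,0],"rot":[0,0,0]},{"fingers":3,"travel":[0,0,0],"rot":[0,0,0]}]'
python3 -m inch '[{"fingers":3,"travel":[0,0,0],"rot":[0,0,0]},{"fingers":3,"travel":[0,0,0],"rot":[0,0,0]}]'
python3 - <<'E'
from bench import *
from h import *
f=[];t=[]
for i in range(8):
    c=capture("wrist");s=observe();f.append(s["wrist_force"]);t.append(s["tool_pos"])
print(np.mean(f,0),np.std(f,0),np.mean(t,0),s["tcp_rot"]);cv2.imwrite("pics/w3.png",c["img"])
print(proj(c,[.4494,-.2013,.04]),proj(c,[.461,-.1222,.04]),proj(c,[.4376,-.2797,.04]))
E
```

```text
clock: 5.38
tool_pos: [0.4503, -0.204, 0.2004]
tcp_rot: [2.381, 2.047, -0.001]
wrist_force: [0.6, 1.2, -4.2]
opening: 0.0374
gripper_force: 103.7
clock: 5.62
tool_pos: [0.4507, -0.1996, 0.2003]
tcp_rot: [-2.376, -2.055, -0.0]
wrist_force: [0.0, -1.1, -4.1]
opening: 0.038
gripper_force: 103.7
[-0.05748975  0.240139   -3.82121094] [0.43892626 0.36330595 0.40845641] [ 0.45077104 -0.19994701  0.20034386] [2.37702197e+00 2.05404498e+00 9.89478534e-06]
(np.float64(278.9928913340312), np.float64(192.64514729575214)) (np.float64(278.98916799271626), np.float64(109.13355844682182)) (np.float64(278.72135540074373), np.float64(262.5525686911301))
```

View pics/w3.png

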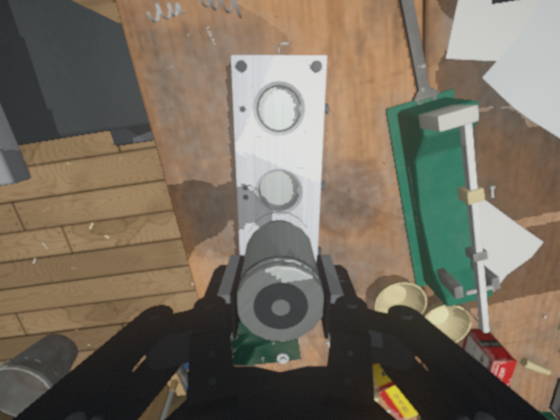

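The wrist view shows the left pocket at (280,107), the middle pocket at (280,189) just past the hub, and the cap at (281,306). I'll fit the pockets and the hub for finer offsets.

```bash
python3 - <<'E'
from bench import *
from h import *
c=capture("wrist")
for t in (120,140,160,180):
  cs,h,f,g=bright(c,(225,45,340,215),t)
  i=max(range(len(cs)),key=lambda i:cv2.contourArea(cs[i]))
  for j,k in enumerate(cs):
    if 3000<cv2.contourArea(cv2.convexHull(k))<60000 and len(k)>100 and j!=i:
      e=cv2.fitEllipse(cv2.convexHull(k));u=f(e[0]);print(t,u.round(1),np.array(e[1])/4,ray(c,*u,.04).round(4), h[0][j][3]==i)
# rack side edges at rows
g=c["img"].min(2).astype(int)
for v in (75,107,140,150,165): 
  r=np.where(g[v,225:340]>150)[0]; print(v,r.min()+225,r.max()+225,(r.min()+r.max())/2+225)
c0=dict(c,img=cv2.imread("pics/w1.png"))
cs,h,f,g=bright(c0,(255,175,310,230),150);k=max(cs,key=cv2.contourArea);e=cv2.fitEllipse(cv2.convexHull(k));print("hub in w1",f(e[0]))
E
```

```text
140 [278.1 106.1] [43.12046432 44.71736908] [ 0.4606 -0.1196  0.04  ] True
160 [277.6 108.4] [38.57252884 43.14178085] [ 0.4598 -0.1215  0.04  ] False
160 [278.8 107.3] [45.87324905 48.94975662] [ 0.461  -0.1207  0.04  ] True
180 [276.9 187.1] [31.26015854 33.4486618 ] [ 0.4482 -0.1954  0.04  ] False
180 [277.5 108.5] [37.08154678 42.20814133] [ 0.4597 -0.1215  0.04  ] False
180 [278.8 106.6] [49.51995087 51.29034424] [ 0.4611 -0.1201  0.04  ] True
75 232 326 279.0
107 233 324 278.5
140 235 323 279.0
150 235 322 278.5
165 236 321 278.5
hub in w1 [280.6928196  199.53799629]
```

```bash
python3 -m inch '[{"fingers":3,"travel":[-0.13,-0.14,-3],"rot":[0,0,0]},{"fingers":3,"travel":[0,0,-4],"rot":[0,0,0]},{"fingers":3,"travel":[0,0,-2.5],"rot":[0,0,0]},{"fingers":3,"travel":[0,0,-0.8],"rot":[0,0,0]},{"fingers":3,"travel":[0,0,0],"rot":[0,0,0]},{"fingers":3,"travel":[0,0,0],"rot":[0,0,0]},{"fingers":3,"travel":[0,0,-0.3],"rot":[0,0,0]},{"fingers":3,"travel":[0,0,-0.3],"rot":[0,0,0]},{"fingers":3,"travel":[0,0,-0.3],"rot":[0,0,0]},{"fingers":3,"travel":[0,0,0],"rot":[0,0,0]}]'
```

```text
clock: 7.32
tool_pos: [0.4491, -0.2019, 0.088]
tcp_rot: [-2.377, -2.053, 0.0]
wrist_force: [-0.1, 0.4, -4.1]
opening: 0.0376
gripper_force: 103.7
```

```bash
python3 -m inch '[{"fingers":3,"travel":[0,0,-0.2],"rot":[0,0,0]},{"fingers":3,"travel":[0,0,-0.2],"rot":[0,0,0]},{"fingers":3,"travel":[0,0,0],"rot":[0,0,0]}]'
python3 -m inch '[{"fingers":3,"travel":[0,0,-0.2],"rot":[0,0,0]},{"fingers":3,"travel":[0,0,-0.2],"rot":[0,0,0]},{"fingers":3,"travel":[0,0,0],"rot":[0,0,0]}]'
```

```text
clock: 7.7
tool_pos: [0.4492, -0.2019, 0.0841]
tcp_rot: [-2.377, -2.053, 0.0]
wrist_force: [-0.6, -0.1, -3.6]
opening: 0.0374
gripper_force: 103.7
clock: 8.07
tool_pos: [0.4492, -0.2019, 0.0801]
tcp_rot: [-2.377, -2.053, 0.0]
wrist_force: [-0.6, -0.0, -4.3]
opening: 0.0375
gripper_force: 103.7
```

```bash
python3 -m inch '[{"fingers":3,"travel":[0,0,-0.2],"rot":[0,0,0]},{"fingers":3,"travel":[0,0,-0.2],"rot":[0,0,0]},{"fingers":3,"travel":[0,0,0],"rot":[0,0,0]}]'
python3 -m inch '[{"fingers":3,"travel":[0,0,-0.1],"rot":[0,0,0]},{"fingers":3,"travel":[0,0,-0.1],"rot":[0,0,0]},{"fingers":3,"travel":[0,0,0],"rot":[0,0,0]}]'
python3 -m inch '[{"fingers":3,"travel":[0,0,-0.1],"rot":[0,0,0]},{"fingers":3,"travel":[0,0,-0.1],"rot":[0,0,0]},{"fingers":3,"travel":[0,0,0],"rot":[0,0,0]}]'
```

```text
clock: 8.45
tool_pos: [0.4486, -0.2018, 0.076]
tcp_rot: [-2.377, -2.053, 0.001]
wrist_force: [-3.4, -0.5, -3.7]
opening: 0.0379
gripper_force: 103.9
clock: 8.82
tool_pos: [0.4485, -0.2016, 0.074]
tcp_rot: [-2.377, -2.053, 0.001]
wrist_force: [-4.7, 0.7, -1.7]
opening: 0.0376
gripper_force: 104.0
clock: 9.2
tool_pos: [0.4486, -0.2016, 0.0718]
tcp_rot: [-2.376, -2.052, 0.001]
wrist_force: [-4.5, 0.4, -6.9]
opening: 0.0374
gripper_force: 103.6
```

```bash
for i in 1; do :; done; python3 -m inch '[{"fingers":3,"travel":[0,0,-0.1],"rot":[0,0,0]},{"fingers":3,"travel":[0,0,0],"rot":[0,0,0]}]'
python3 -m inch '[{"fingers":3,"travel":[0,0,-0.1],"rot":[0,0,0]},{"fingers":3,"travel":[0,0,0],"rot":[0,0,0]}]'
python3 -m inch '[{"fingers":3,"travel":[0,0,-0.1],"rot":[0,0,0]},{"fingers":3,"travel":[0,0,0],"rot":[0,0,0]}]'
python3 -m inch '[{"fingers":3,"travel":[0,0,-0.1],"rot":[0,0,0]},{"fingers":3,"travel":[0,0,0],"rot":[0,0,0]}]'
```

```text
clock: 9.45
tool_pos: [0.4488, -0.2017, 0.0709]
tcp_rot: [-2.377, -2.053, 0.001]
wrist_force: [-4.2, 0.3, -7.2]
opening: 0.0374
gripper_force: 103.6
clock: 9.7
tool_pos: [0.4493, -0.2019, 0.0701]
tcp_rot: [-2.377, -2.053, -0.0]
wrist_force: [-4.2, 0.1, -7.9]
opening: 0.0378
gripper_force: 103.6
clock: 9.95
tool_pos: [0.4497, -0.2021, 0.0693]
tcp_rot: [2.377, 2.053, 0.001]
wrist_force: [-1.9, -0.7, -7.9]
opening: 0.0375
gripper_force: 103.5
clock: 10.2
tool_pos: [0.45, -0.2023, 0.0685]
tcp_rot: [2.377, 2.053, 0.001]
wrist_force: [-1.0, -1.1, -5.8]
opening: 0.0376
gripper_force: 103.6
```

```bash
python3 -m inch '[{"fingers":3,"travel":[0,0,-0.1],"rot":[0,0,0]},{"fingers":3,"travel":[0,0,0],"rot":[0,0,0]}]'
python3 -m inch '[{"fingers":3,"travel":[0,0,-0.1],"rot":[0,0,0]},{"fingers":3,"travel":[0,0,0],"rot":[0,0,0]}]'
python3 -m inch '[{"fingers":3,"travel":[0,0,-0.1],"rot":[0,0,0]},{"fingers":3,"travel":[0,0,0],"rot":[0,0,0]}]'
python3 -m inch '[{"fingers":3,"travel":[0,0,-0.1],"rot":[0,0,0]},{"fingers":3,"travel":[0,0,0],"rot":[0,0,0]}]'
```

```text
clock: 10.45
tool_pos: [0.4499, -0.2023, 0.0676]
tcp_rot: [2.377, 2.053, 0.001]
wrist_force: [0.1, 0.8, -4.2]
opening: 0.0374
gripper_force: 103.7
clock: 10.7
tool_pos: [0.4498, -0.2022, 0.0665]
tcp_rot: [2.377, 2.053, 0.001]
wrist_force: [0.8, -0.2, -1.2]
opening: 0.0373
gripper_force: 103.9
clock: 10.95
tool_pos: [0.4497, -0.2023, 0.0657]
tcp_rot: [2.377, 2.053, 0.001]
wrist_force: [0.6, -0.5, 3.3]
opening: 0.0376
gripper_force: 104.5
clock: 11.2
tool_pos: [0.4498, -0.2023, 0.0649]
tcp_rot: [2.377, 2.053, 0.0]
wrist_force: [-1.5, 1.4, 8.4]
opening: 0.0377
gripper_force: 105.3
```

```bash
python3 -m inch '[{"fingers":3,"travel":[0,0,-0.1],"rot":[0,0,0]},{"fingers":3,"travel":[0,0,0],"rot":[0,0,0]}]'
python3 -m inch '[{"fingers":3,"travel":[0,0,-0.1],"rot":[0,0,0]},{"fingers":3,"travel":[0,0,0],"rot":[0,0,0]}]'
```

```text
clock: 11.45
tool_pos: [0.4498, -0.2023, 0.0642]
tcp_rot: [2.377, 2.053, 0.0]
wrist_force: [-3.3, 1.6, 14.4]
opening: 0.0376
gripper_force: 105.8
clock: 11.7
tool_pos: [0.4498, -0.2023, 0.0636]
tcp_rot: [2.376, 2.053, 0.0]
wrist_force: [-3.8, 2.3, 20.1]
opening: 0.0377
gripper_force: 106.5
```

```bash
python3 -m inch '[{"fingers":3,"travel":[0,0,-0.1],"rot":[0,0,0]},{"fingers":3,"travel":[0,0,0],"rot":[0,0,0]}]'
python3 - <<'E'
from bench import *
from h import *
c=capture("wrist");cv2.imwrite("pics/w4.png",c["img"])
E
```

```text
clock: 11.95
tool_pos: [0.4498, -0.2024, 0.0634]
tcp_rot: [2.376, 2.052, 0.0]
wrist_force: [-7.7, 4.5, 31.8]
opening: 0.0376
gripper_force: 108.1
```

View pics/w4.png

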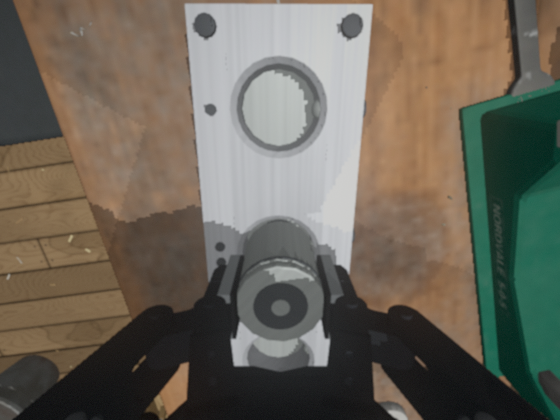

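The hub bottomed: the force jumped 12 N over 0.2 mm. The view shows it upright in the middle pocket. I'll relax and release.

```bash
python3 -m inch '[{"fingers":3,"travel":[0,0,0.15],"rot":[0,0,0]},{"fingers":6.5,"travel":[0,0,0],"rot":[0,0,0]},{"fingers":7,"travel":[0,0,0],"rot":[0,0,0]},{"fingers":7,"travel":[0,0,0],"rot":[0,0,0]},{"fingers":7,"travel":[0,0,0],"rot":[0,0,0]}]' 20
python3 -m inch '[{"fingers":7,"travel":[0,0,2],"rot":[0,0,0]},{"fingers":7,"travel":[0,0,4],"rot":[0,0,0]},{"fingers":7,"travel":[0,0,4],"rot":[0,0,0]},{"fingers":8.54,"travel":[1.3,4,1.5],"rot":[0,0,0]},{"fingers":8.54,"travel":[1.3,4,0],"rot":[0,0,0]},{"fingers":8.54,"travel":[1.3,4,0],"rot":[0,0,0]},{"fingers":8.54,"travel":[1.3,4,0],"rot":[0,0,0]},{"fingers":8.54,"travel":[1.3,4,0],"rot":[0,0,0]},{"fingers":8.54,"travel":[1.3,4,0],"rot":[0,0,0]},{"fingers":8.54,"travel":[2.4,4,0],"rot":[0,0,0]},{"fingers":8.54,"travel":[0,0,0],"rot":[0,0,0]},{"fingers":8.54,"travel":[0,0,0],"rot":[0,0,0]}]' 100
python3 - <<'E'
from bench import *
from h import *
c=capture("top");cv2.imwrite("pics/top2.png",c["img"]);s=observe();print(s["tool_pos"],s["wrist_force"])
w=capture("wrist");cv2.imwrite("pics/w5.png",w["img"]);print(proj(w,[.5522,.0775,.07]))
print("mid hub top z", proj(c,[.4494,-.2013,.0885]))
cs,h,f,g=bright(w,(240,160,320,240),160);k=max(cs,key=cv2.contourArea);e=cv2.fitEllipse(cv2.convexHull(k));print(f(e[0]),np.array(e[1])/4)
E
```

```text
clock: 12.62
tool_pos: [0.4492, -0.2019, 0.0626]
tcp_rot: [-2.377, -2.053, 0.0]
wrist_force: [0.2, 0.3, 0.6]
opening: 0.0701
gripper_force: 0.0
clock: 14.12
tool_pos: [0.5509, 0.0779, 0.1774]
tcp_rot: [-2.377, -2.054, 0.002]
wrist_force: [-0.2, -0.1, 0.7]
opening: 0.0851
gripper_force: 0.0
[0.55079946 0.07746667 0.1775245 ] [-0.72566306  0.04715806 -0.01275984]
(np.float64(281.96416167704456), np.float64(208.49559606791607))
mid hub top z (np.float64(354.18241128249247), np.float64(230.87182946627826))
[281.09912872 204.60996246] [39.78153229 45.45069122]
```

```bash
python3 -m inch '[{"fingers":8.54,"travel":[0.13,0,-4],"rot":[0,0,0]},{"fingers":8.54,"travel":[0,0,-4.6],"rot":[0,0,0]},{"fingers":8.54,"travel":[0,0,-3.2],"rot":[0,0,0]},{"fingers":8.54,"travel":[0,0,-1.6],"rot":[0,0,0]},{"fingers":5,"travel":[0,0,0],"rot":[0,0,0]},{"fingers":3,"travel":[0,0,0],"rot":[0,0,0]},{"fingers":3,"travel":[0,0,0],"rot":[0,0,0]},{"fingers":3,"travel":[0,0,0],"rot":[0,0,0]},{"fingers":3,"travel":[0,0,0],"rot":[0,0,0]},{"fingers":3,"travel":[0,0,0],"rot":[0,0,0]}]' 100
python3 -m inch '[{"fingers":3,"travel":[0,0,2],"rot":[0,0,0]},{"fingers":3,"travel":[0,0,4],"rot":[0,0,0]},{"fingers":3,"travel":[0,0,5],"rot":[0,0,0]},{"fingers":3,"travel":[0,0,4.8],"rot":[0,0,0]},{"fingers":3,"travel":[0,0,0],"rot":[0,0,0]},{"fingers":3,"travel":[0,0,0],"rot":[0,0,0]},{"fingers":3,"travel":[0,0,0],"rot":[0,0,0]}]'
python3 - <<'E'
from bench import *
from h import *
f=[];t=[]
for i in range(8):
    c=capture("wrist");s=observe();f.append(s["wrist_force"]);t.append(s["tool_pos"])
print(np.mean(f,0),np.std(f,0),np.mean(t,0),s["tcp_rot"],s["opening"])
E
```

```text
clock: 15.48
tool_pos: [0.5536, 0.078, 0.0456]
tcp_rot: [2.376, 2.052, 0.003]
wrist_force: [-2.3, 0.1, 6.8]
opening: 0.0381
gripper_force: 99.2
clock: 16.35
tool_pos: [0.5517, 0.078, 0.2006]
tcp_rot: [-2.376, -2.053, 0.003]
wrist_force: [-0.5, -0.2, -1.5]
opening: 0.0381
gripper_force: 100.5
[ 0.20468403 -0.29473817 -1.24716983] [0.55047913 0.44906078 0.25442779] [0.55221462 0.07799296 0.20108836] [-2.37742012e+00 -2.05333011e+00  3.57212055e-04] 0.037737005673369586
```

Hub b weighs about 1.5 N, so it is hollow and goes in the left pocket.

```bash
python3 -m inch '[{"fingers":3,"travel":[-1.82,-4,0],"rot":[0,0,0]},{"fingers":3,"travel":[-1.82,-4,0],"rot":[0,0,0]},{"fingers":3,"travel":[-1.82,-4,0],"rot":[0,0,0]},{"fingers":3,"travel":[-1.82,-4,0],"rot":[0,0,0]},{"fingers":3,"travel":[-1.82,-4,0],"rot":[0,0,0]},{"fingers":3,"travel":[0,0,-3],"rot":[0,0,0]},{"fingers":3,"travel":[0,0,-4],"rot":[0,0,0]},{"fingers":3,"travel":[0,0,-2.5],"rot":[0,0,0]},{"fingers":3,"travel":[0,0,-1],"rot":[0,0,0]},{"fingers":3,"travel":[0,0,0],"rot":[0,0,0]},{"fingers":3,"travel":[0,0,0],"rot":[0,0,0]},{"fingers":3,"travel":[0,0,0],"rot":[0,0,0]}]'
```

```text
clock: 18.25
tool_pos: [0.4623, -0.1222, 0.0977]
tcp_rot: [2.376, 2.053, 0.001]
wrist_force: [-0.6, -0.2, -0.5]
opening: 0.0382
gripper_force: 100.6
```

```bash
python3 - <<'E'
from bench import *
import numpy as np
t=[]
for i in range(5): capture("wrist");t.append(observe()["tool_pos"])
print(np.mean(t,0),np.std(t,0))
E
```

```text
[ 0.46193744 -0.12211396  0.09728021] [1.47724872e-04 5.99459148e-05 1.74484619e-04]
```

```bash
python3 -m inch '[{"fingers":3,"travel":[-0.08,-0.02,-0.3],"rot":[0,0,0]},{"fingers":3,"travel":[0,0,-0.3],"rot":[0,0,0]},{"fingers":3,"travel":[0,0,-0.3],"rot":[0,0,0]},{"fingers":3,"travel":[0,0,-0.2],"rot":[0,0,0]},{"fingers":3,"travel":[0,0,0],"rot":[0,0,0]}]'
python3 -m inch '[{"fingers":3,"travel":[0,0,-0.2],"rot":[0,0,0]},{"fingers":3,"travel":[0,0,-0.2],"rot":[0,0,0]},{"fingers":3,"travel":[0,0,0],"rot":[0,0,0]}]'
python3 -m inch '[{"fingers":3,"travel":[0,0,-0.2],"rot":[0,0,0]},{"fingers":3,"travel":[0,0,-0.2],"rot":[0,0,0]},{"fingers":3,"travel":[0,0,0],"rot":[0,0,0]}]'
```

```text
clock: 19.12
tool_pos: [0.4607, -0.1221, 0.0856]
tcp_rot: [-2.377, -2.053, 0.0]
wrist_force: [0.5, 0.5, -1.6]
opening: 0.0387
gripper_force: 100.6
clock: 19.5
tool_pos: [0.4609, -0.1222, 0.0817]
tcp_rot: [2.377, 2.054, 0.0]
wrist_force: [0.7, 0.1, -1.8]
opening: 0.0382
gripper_force: 100.6
clock: 19.88
tool_pos: [0.461, -0.1222, 0.0777]
tcp_rot: [2.377, 2.053, 0.0]
wrist_force: [2.1, 0.6, -2.1]
opening: 0.0384
gripper_force: 100.5
```

```bash
python3 -m inch '[{"fingers":3,"travel":[0,0,-0.1],"rot":[0,0,0]},{"fingers":3,"travel":[0,0,-0.1],"rot":[0,0,0]},{"fingers":3,"travel":[0,0,0],"rot":[0,0,0]}]'
python3 -m inch '[{"fingers":3,"travel":[0,0,-0.1],"rot":[0,0,0]},{"fingers":3,"travel":[0,0,-0.1],"rot":[0,0,0]},{"fingers":3,"travel":[0,0,0],"rot":[0,0,0]}]'
python3 -m inch '[{"fingers":3,"travel":[0,0,-0.1],"rot":[0,0,0]},{"fingers":3,"travel":[0,0,0],"rot":[0,0,0]}]'
python3 -m inch '[{"fingers":3,"travel":[0,0,-0.1],"rot":[0,0,0]},{"fingers":3,"travel":[0,0,0],"rot":[0,0,0]}]'
python3 -m inch '[{"fingers":3,"travel":[0,0,-0.1],"rot":[0,0,0]},{"fingers":3,"travel":[0,0,0],"rot":[0,0,0]}]'
```

```text
clock: 20.25
tool_pos: [0.4609, -0.1222, 0.0758]
tcp_rot: [2.377, 2.053, 0.0]
wrist_force: [2.0, 1.2, -1.2]
opening: 0.038
gripper_force: 100.6
clock: 20.62
tool_pos: [0.4608, -0.1222, 0.0739]
tcp_rot: [2.377, 2.053, 0.0]
wrist_force: [-0.3, 0.4, 3.3]
opening: 0.0381
gripper_force: 101.1
clock: 20.88
tool_pos: [0.4607, -0.1222, 0.0729]
tcp_rot: [-2.378, -2.053, 0.0]
wrist_force: [-0.0, 1.0, 4.4]
opening: 0.0382
gripper_force: 101.3
clock: 21.12
tool_pos: [0.4608, -0.1222, 0.0718]
tcp_rot: [-2.378, -2.053, 0.0]
wrist_force: [-0.1, 1.0, 2.7]
opening: 0.0381
gripper_force: 101.1
clock: 21.38
tool_pos: [0.4608, -0.1222, 0.0707]
tcp_rot: [-2.377, -2.053, 0.0]
wrist_force: [1.2, 0.6, 1.2]
opening: 0.0386
gripper_force: 101.0
```

```bash
python3 -m inch '[{"fingers":3,"travel":[0,0,-0.1],"rot":[0,0,0]},{"fingers":3,"travel":[0,0,-0.1],"rot":[0,0,0]},{"fingers":3,"travel":[0,0,0],"rot":[0,0,0]}]'
python3 -m inch '[{"fingers":3,"travel":[0,0,-0.1],"rot":[0,0,0]},{"fingers":3,"travel":[0,0,0],"rot":[0,0,0]}]'
python3 -m inch '[{"fingers":3,"travel":[0,0,-0.1],"rot":[0,0,0]},{"fingers":3,"travel":[0,0,0],"rot":[0,0,0]}]'
python3 -m inch '[{"fingers":3,"travel":[0,0,-0.1],"rot":[0,0,0]},{"fingers":3,"travel":[0,0,0],"rot":[0,0,0]}]'
```

```text
clock: 21.75
tool_pos: [0.4609, -0.1222, 0.0686]
tcp_rot: [-2.377, -2.054, -0.0]
wrist_force: [2.4, 0.6, -2.8]
opening: 0.0383
gripper_force: 100.5
clock: 22.0
tool_pos: [0.4609, -0.1222, 0.0677]
tcp_rot: [2.377, 2.053, 0.0]
wrist_force: [1.9, 0.1, -1.9]
opening: 0.0381
gripper_force: 100.5
clock: 22.25
tool_pos: [0.4609, -0.1222, 0.0668]
tcp_rot: [2.377, 2.053, 0.0]
wrist_force: [1.5, 0.7, -0.9]
opening: 0.0382
gripper_force: 100.6
clock: 22.5
tool_pos: [0.4609, -0.1222, 0.0658]
tcp_rot: [2.377, 2.053, 0.0]
wrist_force: [1.6, -0.1, -1.8]
opening: 0.0386
gripper_force: 100.6
```

```bash
python3 -m inch '[{"fingers":3,"travel":[0,0,-0.1],"rot":[0,0,0]},{"fingers":3,"travel":[0,0,0],"rot":[0,0,0]}]'
python3 -m inch '[{"fingers":3,"travel":[0,0,-0.1],"rot":[0,0,0]},{"fingers":3,"travel":[0,0,0],"rot":[0,0,0]}]'
python3 -m inch '[{"fingers":3,"travel":[0,0,-0.1],"rot":[0,0,0]},{"fingers":3,"travel":[0,0,0],"rot":[0,0,0]}]'
python3 -m inch '[{"fingers":3,"travel":[0,0,-0.1],"rot":[0,0,0]},{"fingers":3,"travel":[0,0,0],"rot":[0,0,0]}]'
```

```text
clock: 22.75
tool_pos: [0.4609, -0.1222, 0.0648]
tcp_rot: [2.377, 2.053, 0.0]
wrist_force: [2.4, -0.1, -0.0]
opening: 0.0382
gripper_force: 100.7
clock: 23.0
tool_pos: [0.4609, -0.1223, 0.064]
tcp_rot: [2.377, 2.053, 0.0]
wrist_force: [1.2, 0.4, 4.6]
opening: 0.0384
gripper_force: 101.1
clock: 23.25
tool_pos: [0.4609, -0.1223, 0.0633]
tcp_rot: [2.377, 2.053, 0.0]
wrist_force: [-1.1, 0.4, 9.5]
opening: 0.0385
gripper_force: 101.7
clock: 23.5
tool_pos: [0.4609, -0.1223, 0.0626]
tcp_rot: [2.377, 2.053, 0.0]
wrist_force: [-2.0, 1.0, 13.7]
opening: 0.0383
gripper_force: 102.2
```

```bash
python3 -m inch '[{"fingers":3,"travel":[0,0,-0.1],"rot":[0,0,0]},{"fingers":3,"travel":[0,0,0],"rot":[0,0,0]}]'
python3 -m inch '[{"fingers":3,"travel":[0,0,-0.1],"rot":[0,0,0]},{"fingers":3,"travel":[0,0,0],"rot":[0,0,0]}]'
```

```text
clock: 23.75
tool_pos: [0.4609, -0.1223, 0.0618]
tcp_rot: [2.377, 2.053, 0.0]
wrist_force: [-2.8, 1.8, 19.0]
opening: 0.0378
gripper_force: 102.7
clock: 24.0
tool_pos: [0.461, -0.1223, 0.0615]
tcp_rot: [2.377, 2.053, 0.0]
wrist_force: [-5.4, 2.2, 29.8]
opening: 0.0379
gripper_force: 104.1
```

The hub has hit the hard stop after about 3 mm of floor spring. I'll release, retreat and check.

```bash
python3 -m inch '[{"fingers":3,"travel":[0,0,0.15],"rot":[0,0,0]},{"fingers":6.5,"travel":[0,0,0],"rot":[0,0,0]},{"fingers":7,"travel":[0,0,0],"rot":[0,0,0]},{"fingers":7,"travel":[0,0,0],"rot":[0,0,0]},{"fingers":7,"travel":[0,0,0],"rot":[0,0,0]},{"fingers":7,"travel":[0,0,2],"rot":[0,0,0]},{"fingers":7,"travel":[0,0,4],"rot":[0,0,0]},{"fingers":7,"travel":[0,0,5],"rot":[0,0,0]},{"fingers":7,"travel":[0,5,3],"rot":[0,0,0]},{"fingers":7,"travel":[0,5,0],"rot":[0,0,0]},{"fingers":7,"travel":[0,5,0],"rot":[0,0,0]},{"fingers":7,"travel":[0,0,0],"rot":[0,0,0]}]' 20
python3 - <<'E'
from bench import *
from h import *
w=capture("wrist");t=capture("top")
a=cv2.resize(t["img"][150:300,170:420],(800,480),interpolation=cv2.INTER_CUBIC)
cv2.imwrite("pics/t3.png",a);cv2.imwrite("pics/w6.png",w["img"])
E
```

```text
clock: 25.5
tool_pos: [0.4603, 0.0305, 0.2013]
tcp_rot: [-2.373, -2.058, -0.0]
wrist_force: [-0.2, -0.5, -0.2]
opening: 0.0701
gripper_force: 0.0
```

View pics/t3.png

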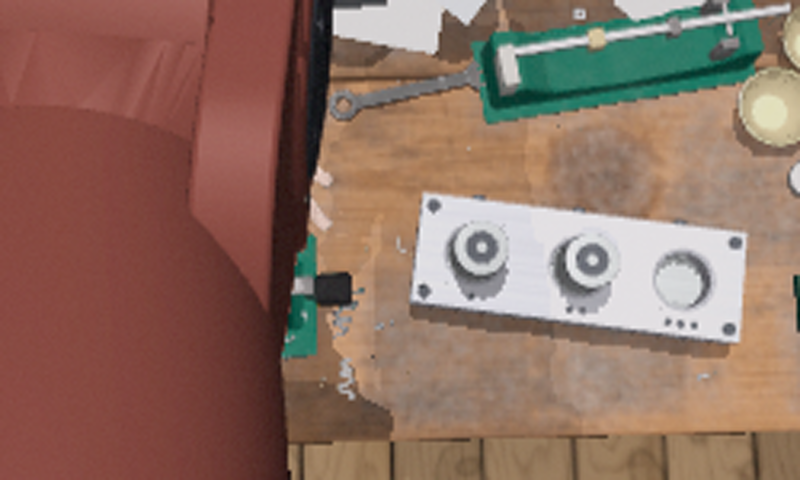

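```bash
python3 - <<'E'
from bench import *
from h import *
t=capture("top")
for n,P in(("L",(.461,-.1222)),("M",(.4494,-.2013))):
  u,v=map(int,proj(t,[*P,.086]))
  for th in(170,200):
    cs,h,f,g=bright(t,(u-16,v-18,u+16,v+14),th)
    for k in cs:
      if len(k)>60:
        e=cv2.fitEllipse(cv2.convexHull(k));c=f(e[0]);print(n,th,c.round(1),np.array(e[1])/4,ray(t,*c,.086).round(4))
E
```

```text
L 170 [296.9 224. ] [ 28.99427795 160.01515198] [ 0.4689 -0.0692  0.086 ]
L 170 [320.2 226.9] [10.79794121 11.2708416 ] [ 0.4607 -0.1231  0.086 ]
L 200 [314.9 225.5] [29.82494545 71.87134552] [ 0.4644 -0.111   0.086 ]
L 200 [320.2 227. ] [11.8696537  12.37209797] [ 0.4606 -0.1231  0.086 ]
M 170 [323.9 228. ] [ 29.49983215 172.13417053] [ 0.4581 -0.1317  0.086 ]
M 170 [354.7 230.7] [10.69253922 11.00165272] [ 0.4499 -0.203   0.086 ]
M 200 [328.7 228.5] [ 28.92093086 156.2191925 ] [ 0.4566 -0.1429  0.086 ]
M 200 [354.7 230.8] [11.55970478 11.81292152] [ 0.4498 -0.203   0.086 ]
```

The top view shows both hubs standing upright and centred, in the left and middle pockets. The right pocket is empty and the gripper is clear.

```bash
python3 -c "
from bench import *
print(hand_in())"
```

```text
the job is handed in; nothing more can be done
None
```

I judged hub a filled (about 4.2 N) and pressed it home in the middle pocket, and hub b hollow (about 1.5 N) in the left. Both pushes ended on the hard stop, at 31.8 N and 29.8 N, and the job was handed in at about 26 s.

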